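Close the carton clamp under load: throw the pawl lever over and ease the crank back

TASK

The end flaps of the oblong brown carton have just been glued: set it flat and lengthwise in the bed of the carton clamp, midway across, so that jaw and fence will press on its small ends, and let it go. Throw the release lever right over; the spring load still traps the pawl in the ratchet, so wind the crank clockwise against the load just enough for the pawl to swing out, then let the crank turn back slowly, holding it back all the way, until the jaw has closed on the carton. Never let the crank fly round, leave the clamp pressing with the pawl out, and do not disturb the other things on the bench.

Things in the scene. Friction and masses are not known exactly. Their poses are not given: they have to be found in the camera images.
- carton: Oblong plain brown cardboard carton, 95 x 62 x 48 mm (its x, y, z), 0.1 to 0.2 kg. Origin: centre of its underside; x runs along its length. Its small ends (62 x 48 mm) are at +x and -x; either may face the fence. It can be gripped across its 62 mm width.
- clamp: Carton clamp fixed to the bench: bed plate 150 mm (x) by 365 mm (y -195 to 170), top face 12 mm above the bench; origin at bench level on its centre line, z up. The fence stands at its +y end, the jaw slides along y towards it. Drive housing at the -y end: x -50 to 50, y -190 to -65, top z 63 mm, with ratchet, crank, pawl and lever on top.
- fence: Fence of the clamp: upright grey plate with rubber face, 122 mm wide, up to 56 mm above the bench, bolted across the bed at a setting that differs each time (face at clamp y 102 to 132 mm). It does not move under the jaw. Origin: bottom centre of its pressing face, which looks to clamp -y, at the bed's surface; axes as the clamp's.
- jaw: Moving jaw: upright grey plate with rubber face, 112 mm wide, 42 mm high, across the bed. Origin: bottom centre of its pressing face, which looks to clamp +y; axes as the clamp's. Face at clamp y = -5 mm + 22 mm x (crank value). A damped gas spring pushes it to the fence with about 25 N; only the crank holds it back. Rack and gas spring behind it lie below z = 50 mm.
- shaft (a point): Point on the vertical axis of the crank, 100 mm above the bench; clamp frame x = 0, y = -115 mm. Axes as the clamp's.
- crank_post (a point): Middle of the upright black handle post on the crank: diameter 20 mm, from 94 to 148 mm above the bench (this point 122 mm), 85 mm from the shaft axis. Crank arm below it at 84 to 92 mm, hub on the shaft (32 mm diameter) up to 99 mm. The load pushes the post counter-clockwise seen from above with about 6.5 N: hold it back from its counter-clockwise side.
- lever_peg (a point): Middle of the upright black peg on the release lever, at the clamp's -y end: diameter 13 mm, from 82 to 118 mm above the bench (this point 104 mm), 48 mm from the lever pivot at clamp x 15, y -173 mm. At lever value 0 it is at about clamp x -3, y -217 mm; thrown over (0.8) at about x 34, y -217 mm. Push it towards clamp +x, 3 to 6 N.
- crank (a joint): Crank angle, rad: starts latched near 0; grows counter-clockwise seen from above as it turns back under load and the jaw moves to the fence, 22 mm per rad. At value c the post stands at angle c + 1.134 from the clamp's x axis about the shaft. Winding up = clockwise, stop at -0.6; empty, the crank would run on to 3.2. The carton, lying lengthwise, stops it between about 0.5 and 2.0.
- release_lever (a joint): Throw-over lever of the pawl, rad: 0 = pawl sprung into the ratchet, 0.8 = thrown right over (stop), a spring then urges the pawl out. Stiff, stays where it is put. Throwing it over alone does not free the loaded pawl.
- pawl (a joint): Pawl angle, rad: near 0 in the ratchet, 0.42 fully out. While a tooth bears on it, it cannot swing out; with the lever thrown over, its spring swings it out as soon as the crank is wound up (clockwise) by about 0.02 to 0.1 rad, and from then on nothing but the hand holds the crank.
- white_box: Bystander: white carton, 62 x 62 x 58 mm, origin at the centre of its underside.
- tall_box: Bystander: white carton standing tall, 58 x 58 x 75 mm, origin at the centre of its underside.
- flask: Bystander: steel drinking flask, diameter 68 mm, 223 mm high, standing just behind the clamp. Origin: centre of its underside.
- bottle: Bystander: white pump bottle, 63 mm diameter, 175 mm high. Origin: centre of its underside.
- red_box: Bystander: low red carton, 50 x 60 x 30 mm. Origin: centre of its underside.
- parts_bin: Bystander: open-front parts bin, 152 x 106 x 68 mm. Origin: centre of its underside.
- marker: Bystander: felt marker, 134 x 18 x 19 mm. Origin: centre of its underside.
- stamp: Bystander: hand stamp standing upright, 30 x 52 x 80 mm. Origin: centre of its underside.
Mind the look-alikes: they are no part of the job. Of the things that look like the carton, take the one that is nearest to the robot's base at the start.

How it is judged (in metres and radians):
On the way, in this order (a step that is already met when the one before it is completed fails the run):
1. the carton lies flat and lengthwise in the bed between jaw and fence, let go, with the ratchet still latched (x of carton in the frame of clamp between -0.02 and 0.02 m and z of carton in the frame of clamp between 0.008 and 0.02 m and angle between the x axis of carton and the y axis of clamp, either way round below 0.12 rad and angle between carton's own z axis and vertical below 0.06 rad and contact force between the fingers and carton below 0.5 N and value of joint pawl below 0.15 rad and y of carton in the frame of fence below -0.045 m and y of carton in the frame of jaw above 0.045 m), for 0.2 s.
2. the lever is thrown over and the pawl has swung out of the ratchet (value of joint release_lever above 0.4 rad and value of joint pawl above 0.25 rad), for 0.1 s.
3. the jaw has closed and presses the carton (contact force between jaw and carton above 8 N), for 0.2 s.
At the end, for the whole second after the job is handed in: The carton lies flat and square in the bed (within 0.06 rad), its middle within 20 mm of the clamp's centre line, one small end against the fence (within about 6 mm) and the other pressed by the jaw with more than 10 N; lever thrown over and pawl out; crank at rest (all of step 2 and x of carton in the frame of clamp between -0.02 and 0.02 m and z of carton in the frame of clamp between 0.008 and 0.02 m and angle between the x axis of carton and the y axis of clamp, either way round below 0.06 rad and angle between carton's own z axis and vertical below 0.06 rad and contact force between jaw and carton above 10 N and velocity of joint crank between -0.1 and 0.1 rad/s and linear speed of carton below 0.02 m/s and y of carton in the frame of fence between -0.053 and -0.042 m); the robot touches nothing.
It fails at once if the crank flies round (faster than 6 rad/s, the jaw faster than 0.13 m/s) (velocity of joint crank above 6 rad/s).
It fails at once if a bystander is pushed more than 30 mm (distance of any of white_box, tall_box, flask, bottle, red_box, stamp, parts_bin, marker from where it was at the start of the episode above 0.03 m).
It also fails if it takes over 69 s, if anything falls off the work surface, if the arm or the gripper's body presses on something with over 40 N, if the wrist force passes 120 N, or if a joint passes its speed limit or range.

ROBOT

A 7-joint arm with a two-finger parallel gripper is mounted at the origin on a cart in front of the work surface, level with it; the furniture and walls round the work are solid. World frame = base frame: x ahead of the robot, y to its left, z up, the work surface at z = 0. Lengths are in mm, angles in degrees, forces in N, time in s.
With the tool pointing down it reaches from about 425 to 1025 mm from the base axis. Payload 9.4 kg.
Tool frame: the origin (TCP) lies on the centre line of the jaws, within the pads' length; the fingertips stand 22 mm ahead of it and the grasp point (between the pads) lies 3 mm ahead of it; z points along the fingers, y is the direction in which the jaws open and shut (so a half turn about z gives the same grasp; the last joint's range is limited). The gripper opens to 93 mm and grips with 3 to 60 N. Pads are 15 mm wide; open, the fingers measure 128 mm over their backs; the gripper's body (75 mm by 188 mm) begins 65 mm behind the grasp point.
Start: joints at [64.017, 34.337, -0.143, 91.639, 0.103, 54.024, -4.572], TCP at [266.753, -674.142, 240.618] pointing down, gripper open.
Joint ranges: [-147.43, 147.43], [-19.82, 112.94], [-74.19, 73.91], [6.32, 146.72], [-59.91, 239.91], [6.04, 106.73], [-150.56, 150.56]. Speed limits (degrees/s): [127.2, 127.2, 172.46, 172.46, 180, 180, 180].

INTERFACE

Orientations are given as a 3x3 rotation matrix whose columns are the frame's x, y, z axes.
In Python, from station import status, grab_frame, camera_params, bot gives the robot as it stands.
- The arm moves only by the tool send_rows, never from a script. Its argument "moves" is a list of rows, each a list of 7 numbers: the shift along the tool's x, y, z in cm, then the turn, a rotation vector about the tool's x, y, z in rad, then the opening, from 0 (shut) to 1 (fully open). In form: [[tx, ty, tz, ax, ay, az, jaw], ...]. A call has 1 to 5 rows; each row is the pose to reach, as a shift and turn from the pose commanded when the call began, along the tool's axes at that moment; what a row does not reach only later rows make up. A row lasts 1/8 s, in which the tool goes at most 62.5 mm and 10.7 degrees, less where a joint would pass 70% of its speed; a pose out of reach is approached as far as the arm can. A call with a gripper value outside its range is refused whole. The fingers move at their own pace and stop on an object; "grip_force" is the grip in N (left out, the last holds). Time passes only in rows, so rows that repeat a pose let the fingers close. It gives the time, the measured TCP pose, the force and the opening at its end, in the units of the state.
- status.observe(): the state, without advancing time (a new reading comes with each control period).
- grab_frame(name): name is "scene" or "top" or "wrist"; returns the picture (384x512x3 uint8, red, green, blue); there is no depth.
- camera_params(name): a dict with "fovy" (degrees; the focal length in pixels is half the picture's height over the tangent of half this angle, whatever the lens; pixels are square), "cx", "cy" (the principal point, pixels), "R" (3x3) and "t" (3): a world point X has camera coordinates R X + t; the wrist camera has in their place "tool_from_camera" (4x4, takes a point from camera to tool coordinates, whose origin is the TCP and whose axes are the flange's). Camera axes: x right, y down, z forward; pixel columns grow to the right and rows downward; lengths in mm; the calibration is good to about 2 mm. A picture is of the moment at which its call begins: read the wrist's pose just before it. camera_params takes no time and is no camera call.
- bot.finish_job(): hands the job in, once; it reports no verdict.
The state is a dict: "time": time; "joint_positions": joint angles; "dq": joint speeds; "effort": joint torques, N m; "tool_pos": TCP position; "tool_rot": TCP orientation; "force": force on the tool from outside, world axes, zero at the start; "wrist_torque": the same for the moment, N m; "opening": opening from 0.0 (shut) to 1.0 (fully open).
Only numpy, scipy, OpenCV 4.12 (cv2) and the standard library are available. Lean on these libraries where they do the work, as an engineer would, in place of code of your own. Each camera call takes 0.05 s, during which the arm holds its last target.

## Working session

There is one attempt and no reset: what is moved stays moved. The work goes in short steps, Python scripts to look and compute and a tool call to move; the robot and the scene stay as the last step left them, time stands still between calls to the robot, and variables do not carry over. Pictures are saved under pics/ and viewed, and the job is handed in when it is done.

Besides the shell and the picture viewer there is one more tool, called after "Call:" by a JSON object that holds its "fn" and its "kwargs", one argument or row to a line. send_rows: Moves the arm, as the interface text tells. Its arguments: {"type":"object","properties":{"moves":{"type":"array"},"grip_force":{"type":"number"}},"required":["moves"]}

```bash
mkdir -p pics; ls; python3 - <<'E'
from station import status, grab_frame, camera_params, bot
import cv2,numpy as np
s=status.observe(); print(s['time'],s['tool_pos'],s['tool_rot'],s['opening'],s['force'])
for n in ['scene','top','wrist']:
    cv2.imwrite(f'pics/{n}0.png',grab_frame(n)[:,:,::-1]); print(n,camera_params(n))
E
```

```text
pics
0.0 [ 266.59471963 -673.70251184  239.7595907 ] [[ 9.29804561e-01  3.68052916e-01 -7.27107675e-04]
 [ 3.68053601e-01 -9.29803506e-01  1.40947572e-03]
 [-1.57305615e-04 -1.57815155e-03 -9.99998742e-01]] 1.000573208496883 [ 0.73720903  0.0062864  -0.23558906]
scene {'fovy': 56.225538236483224, 'cx': 253.16219217446368, 'cy': 193.90136003148183, 'R': array([[ 0.57840122, -0.81565127, -0.01284662],
       [-0.44320528, -0.30099024, -0.84437785],
       [ 0.68485116,  0.49408287, -0.53559407]]), 't': array([-231.45148521,  326.7565086 ,  946.80664049])}
top {'fovy': 54.35741706563174, 'cx': 250.32828793025897, 'cy': 185.29187823310585, 'R': array([[-0.00777311, -0.9999457 , -0.00694016],
       [-0.98206184,  0.00894132, -0.18834699],
       [ 0.18839881,  0.00535163, -0.98207803]]), 't': array([  88.07025261,  534.15648539, 1226.66374291])}
wrist {'fovy': 70.85950861872922, 'cx': 252.55495998990585, 'cy': 188.95469869514602, 'tool_from_camera': array([[ 5.30131015e-05, -9.56734332e-01, -2.90962909e-01,
         8.06033461e+01],
       [ 9.99999999e-01,  5.46891914e-05,  2.37169210e-06,
        -3.34866647e-01],
       [ 1.36434470e-05, -2.90962909e-01,  9.56734334e-01,
        -1.45693031e+02],
       [ 0.00000000e+00,  0.00000000e+00,  0.00000000e+00,
         1.00000000e+00]])}
```

View pics/scene0.png

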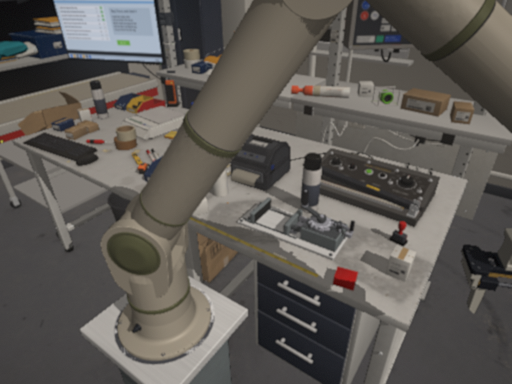

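View pics/top0.png

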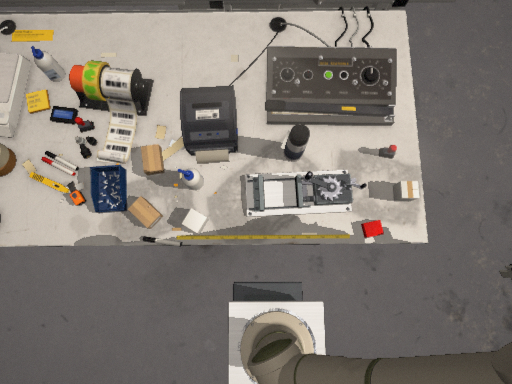

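View pics/wrist0.png

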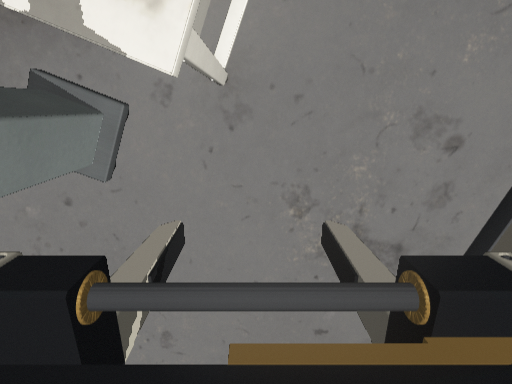

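The top view shows the clamp at about (297,193) and brown cartons at (144,211) and (152,159). The flask is at (296,142). I'll zoom in.

```bash
cat > h.py <<'E'
import numpy as np,cv2
from station import status, grab_frame, camera_params, bot
def K(p): 
    f=192/np.tan(np.radians(p['fovy']/2)); return np.array([[f,0,p['cx']],[0,f,p['cy']],[0,0,1]])
def ray(name,uv,z,s=None):
    p=camera_params(name); d=np.linalg.inv(K(p))@np.array([uv[0],uv[1],1.])
    if name=='wrist':
        T=p['tool_from_camera']; R=np.array(s['tool_rot']); o=R@T[:3,3]+np.array(s['tool_pos']); d=R@T[:3,:3]@d
    else:
        o=-p['R'].T@p['t']; d=p['R'].T@d
    return o+d*(z-o[2])/d[2]
def proj(name,X,s=None):
    p=camera_params(name); X=np.array(X,float)
    if name=='wrist':
        T=p['tool_from_camera']; R=np.array(s['tool_rot']); c=T[:3,:3].T@(R.T@(X-np.array(s['tool_pos']))-T[:3,3])
    else: c=p['R']@X+p['t']
    v=K(p)@c; return v[:2]/v[2]
E
python3 - <<'E'
import cv2
from h import *
im=cv2.imread('pics/top0.png')
c=im[155:225,230:365]; cv2.imwrite('pics/t_cl.png',cv2.resize(c,None,fx=5.9,fy=5.9,interpolation=cv2.INTER_CUBIC))
c=im[135:250,80:220]; cv2.imwrite('pics/t_ca.png',cv2.resize(c,None,fx=5,fy=5,interpolation=cv2.INTER_CUBIC))
for uv in [(144,211),(152,159)]: print(ray('top',uv,48), np.linalg.norm(ray('top',uv,48)[:2]))
E
```

```text
[450.07726471 444.44909461  48.        ] 632.5381742643789
[631.70896591 424.9069126   48.        ] 761.316032923921
```

View pics/t_cl.png

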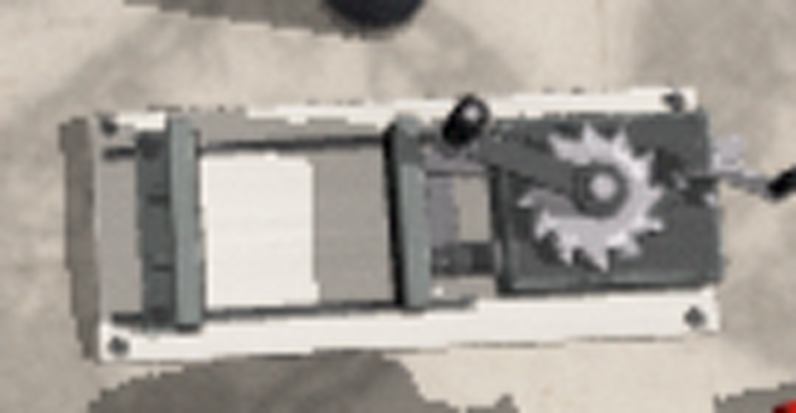

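View pics/t_ca.png

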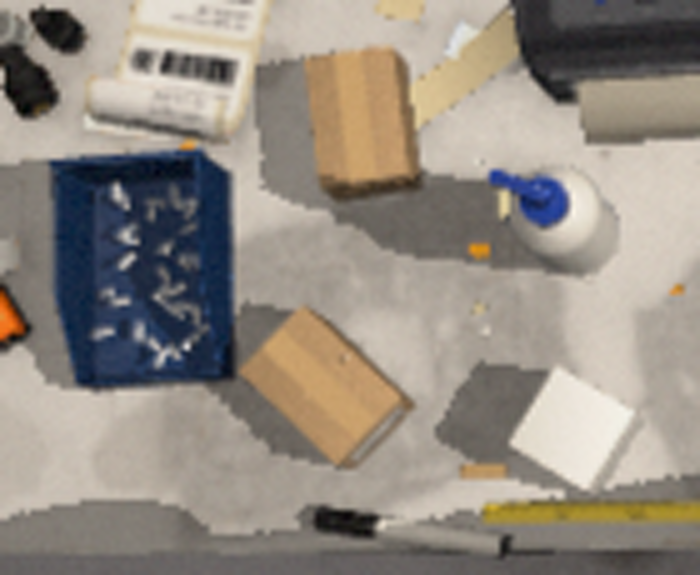

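```bash
python3 - <<'E'
from h import *
c=lambda u,v:(230+u/5.9-.4,155+v/5.9-.4)
q={'TL':(97,116),'BL':(100,360),'TR':(695,90),'BR':(718,331)}
P={k:ray('top',c(*v),12)[:2] for k,v in q.items()}
for k,v in P.items(): print(k,v.round(1))
print(np.linalg.norm(P['TL']-P['TR']),np.linalg.norm(P['BL']-P['BR']),np.linalg.norm(P['TL']-P['BL']),np.linalg.norm(P['TR']-P['BR']))
sh=ray('top',c(603,187),99)[:2]; print('shaft',sh)
print('post',ray('top',c(468,113),148)[:2])
print('peg',ray('top',c(787,183),118)[:2])
print('fence top',ray('top',c(200,118),56)[:2],ray('top',c(203,325),56)[:2])
print('jaw',ray('top',c(390,120),54)[:2],ray('top',c(405,305),54)[:2])
print('flask top',ray('top',(299,132),223)[:2])
# carton corners top face z48
c2=lambda u,v:(80+u/5-.4,135+v/5-.4)
pc=[ray('top',c2(*x),48)[:2] for x in [(305,308),(240,373),(345,467),(410,405)]]
print(np.round(pc,1), np.mean(pc,0)); 
for i in range(4): d=pc[(i+1)%4]-pc[i]; print(np.linalg.norm(d),np.degrees(np.arctan2(d[1],d[0])))
E
```

```text
TL [582.3  98.7]
BL [435.4  97.7]
TR [ 595.  -260.8]
BR [ 449.4 -266. ]
359.6364322623073 364.0177692437959 146.95556212148895 145.6905432484602
shaft [ 519.90235057 -183.88496751]
post [ 551.8196704  -102.89358227]
peg [ 517.66132274 -280.38329893]
fence top [570.77108642  38.18609445] [450.04781192  38.21673246]
jaw [568.99884412 -72.10160109] [460.78664082 -77.35048809]
flask top [664.90257494 -66.06680788]
[[501.  458.4]
 [456.7 500.5]
 [392.5 426.3]
 [433.9 384.2]] [446.03678164 442.34035631]
61.06367143701457 136.47075431260885
98.02993182010295 -130.87392955052164
59.101345673707314 -45.54192975632573
100.03268185673693 47.927287678388296
```

```bash
cat >> h.py <<'E'
from scipy.spatial.transform import Rotation as Ro
def Rt(ya): # tool y at world angle ya deg, z down
    a=np.radians(ya); y=np.array([np.cos(a),np.sin(a),0]); z=np.array([0,0,-1.]); return np.stack([np.cross(y,z),y,z],1)
def rel(targets,s=None):
    s=s or status.observe(); R=np.array(s['tool_rot']);p=np.array(s['tool_pos'])
    for t in targets:
        d=R.T@(np.array(t[:3],float)-p)/10; r=Ro.from_matrix(R.T@Rt(t[3])).as_rotvec()
        print(np.round(d,2).tolist(),np.round(r,3).tolist())
E
python3 - <<'E'
from h import *
rel([(300,-624,260,-68.4),(345,-580,290,-68.4),(385,-532,290,-67),(425,-484,290,-66),(460,-434,290,-65)])
E
```

```text
[4.94, -3.41, -2.0] [-0.001, 0.0, -0.0]
[10.74, -5.85, -5.0] [-0.001, 0.0, -0.0]
[16.22, -8.84, -4.99] [-0.001, 0.0, -0.025]
[21.71, -11.83, -4.99] [-0.001, 0.0, -0.042]
[26.8, -15.19, -4.99] [-0.001, 0.0, -0.059]
```

Call:
{"fn": "send_rows", "kwargs": {
  "moves": [
    [5, -3, -2, 0, 0, 0, 1],
    [10.5, -5.5, -4, 0, 0, 0, 1],
    [16, -8.5, -5, 0, 0, 0, 1],
    [21.5, -11.5, -5, 0, 0, -0.03, 1],
    [26.8, -14.5, -5, 0, 0, -0.06, 1]
  ]
}}

```text
time: 0.78
tool_pos: [463.3, -439.5, 290.7]
tool_rot: [[0.906, 0.424, 0.0], [0.424, -0.906, -0.0], [0.0, 0.0, -1.0]]
force: [0.6, -1.1, 0.3]
opening: 1.0
```

```bash
python3 - <<'E'
from h import *
s=status.observe();print(s['time'],s['tool_pos'],s['joint_positions'])
rel([(485,-375,290,-65),(510,-317,290,-62),(530,-258,290,-60),(545,-198,290,-58),(555,-137,290,-56)])
E
```

```text
0.775 [ 463.29855953 -439.4809828   290.72179376] [ 40.00018678  25.48363215  -2.34398084 100.40054072   1.24939486
  54.12773984 -27.76770532]
[4.7, -4.92, 0.07] [0.0, -0.0, 0.001]
[9.42, -9.11, 0.07] [0.0, -0.0, -0.051]
[13.73, -13.61, 0.07] [0.0, -0.0, -0.086]
[17.64, -18.41, 0.07] [0.0, -0.0, -0.121]
[21.13, -23.51, 0.07] [0.0, -0.0, -0.156]
```

Call:
{"fn": "send_rows", "kwargs": {
  "moves": [
    [4.7, -4, 0, 0, 0, 0, 1],
    [9.4, -8, 0, 0, 0, -0.05, 1],
    [13.7, -12.5, 0, 0, 0, -0.09, 1],
    [17.6, -17.4, 0, 0, 0, -0.12, 1],
    [21, -22.5, 0, 0, 0, -0.16, 1]
  ]
}}

```text
time: 1.4
tool_pos: [557.7, -146.3, 290.5]
tool_rot: [[0.826, 0.563, 0.0], [0.563, -0.826, 0.0], [0.0, -0.0, -1.0]]
force: [0.6, -0.0, 0.3]
opening: 1.001
```

```bash
python3 - <<'E'
from h import *
s=status.observe();print(s['time'],s['tool_pos'],s['joint_positions'])
cv2.imwrite('pics/w1.png',grab_frame('wrist')[:,:,::-1])
rel([(560,-82,290,-54),(560,-20,290,-50),(560,42,290,-46),(550,103,290,-42),(540,164,290,-42)])
E
```

```text
1.4 [ 557.72200649 -146.31514436  290.45005512] [ 14.81101465  21.18752007  -7.85351235 107.94929226   3.63222892
  51.09946948 -50.5237587 ]
[3.22, -4.43, 0.09] [-0.004, -0.003, -0.019]
[6.77, -9.51, 0.12] [-0.003, -0.003, -0.089]
[10.32, -14.6, 0.15] [-0.003, -0.004, -0.158]
[12.99, -20.17, 0.18] [-0.003, -0.004, -0.228]
[15.66, -25.74, 0.2] [-0.003, -0.004, -0.228]
```

View pics/w1.png

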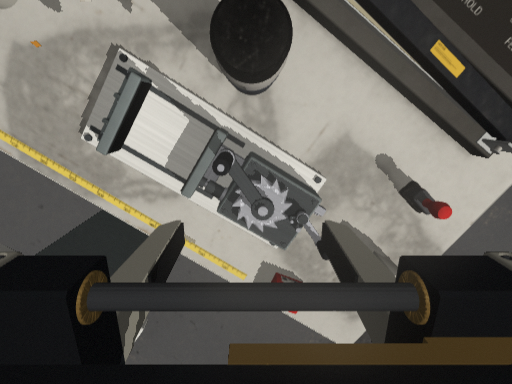

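```bash
python3 - <<'E'
import cv2
im=cv2.imread('pics/w1.png')
cv2.imwrite('pics/w1z.png',cv2.resize(im[40:255,75:335],None,fx=3,fy=2.79*3/2.79,interpolation=cv2.INTER_CUBIC)[:,:780])
E
```

```text
(no output)
```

View pics/w1z.png

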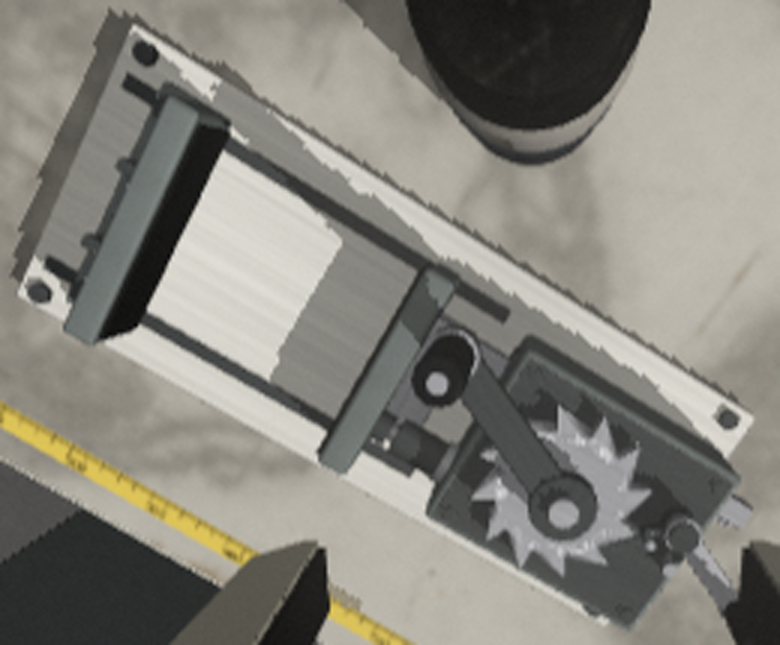

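Call:
{"fn": "send_rows", "kwargs": {
  "moves": [
    [3, -4, 0, 0, 0, -0.02, 1],
    [6.7, -9, 0, 0, 0, -0.09, 1],
    [10.3, -14, 0, 0, 0, -0.16, 1],
    [13, -19.5, 0, 0, 0, -0.23, 1],
    [15.6, -25, 0, 0, 0, -0.23, 1]
  ]
}}

```text
time: 2.08
tool_pos: [545.5, 147.5, 290.5]
tool_rot: [[0.677, 0.736, -0.0], [0.736, -0.677, -0.0], [-0.0, -0.0, -1.0]]
force: [0.4, 0.0, -0.2]
opening: 0.999
```

```bash
python3 - <<'E'
from h import *
s=status.observe();print(s['time'],s['tool_pos'],s['joint_positions'])
rel([(525,215,285,-42.5),(495,264,270,-42.5),(468,315,260,-42.5),(440,365,250,-42.5),(420,400,240,-42.5)])
E
```

```text
2.075 [545.51453419 147.54923008 290.4874546 ] [ -9.8827742   20.79829934 -14.89549115 109.00885337   6.74161248
  51.03465989 -70.69624959]
[3.58, -6.08, 0.55] [-0.0, 0.0, -0.002]
[5.15, -11.6, 2.05] [-0.0, 0.0, -0.002]
[7.08, -17.04, 3.05] [-0.0, 0.0, -0.002]
[8.87, -22.49, 4.05] [-0.0, 0.0, -0.002]
[10.09, -26.33, 5.05] [-0.0, 0.0, -0.002]
```

Call:
{"fn": "send_rows", "kwargs": {
  "moves": [
    [3, -5.5, 0.5, 0, 0, 0, 1],
    [5, -11, 2, 0, 0, 0, 1],
    [7, -16.5, 3, 0, 0, 0, 1],
    [8.8, -22, 4, 0, 0, 0, 1],
    [10, -26, 5, 0, 0, 0, 1]
  ]
}}

```text
time: 2.7
tool_pos: [420.7, 397.8, 240.2]
tool_rot: [[0.676, 0.737, -0.0], [0.737, -0.676, 0.0], [-0.0, -0.001, -1.0]]
force: [0.4, -0.2, 0.6]
opening: 1.004
```

```bash
python3 - <<'E'
from h import *
a=np.arctan2(.826,.563) 
y=-90+np.degrees(np.arctan2(.563,.826))
s={'tool_pos':[557.722,-146.315,290.45],'tool_rot':Rt(y)}
q=lambda u,v:(75+u/3-.33,40+v/3-.33)
B={'TL':(133,27),'BL':(20,293),'TR':(752,418)}
P={k:ray('wrist',q(*v),12,s)[:2] for k,v in B.items()}
for k in P: print(k,P[k].round(1))
print(np.linalg.norm(P['TL']-P['BL']),np.linalg.norm(P['TL']-P['TR']))
print('TR', P['TR'])
for n,uv,z in [('shaft',(563,513),99),('post',(437,384),148),('fenceR',(230,127),56),('fenceL',(98,342),56),('jawR',(458,283),54),('jawL',(345,470),54),('pivot?',(683,537),85)]: print(n,ray('wrist',q(*uv),z,s)[:2].round(1))
yaw=2.1; th=np.radians(yaw)
for O in [np.array([515.5,-69.5])]:
  for n,uv,z in [('shaft',(563,513),99),('post',(437,384),148),('fenceR',(230,127),56),('fenceL',(98,342),56),('jawR',(458,283),54),('jawL',(345,470),54)]:
    d=ray('wrist',q(*uv),z,s)[:2]-O; print(n,(np.array([[np.cos(th),np.sin(th)],[-np.sin(th),np.cos(th)]])@d).round(1))
s=status.observe();print(s['time'],s['tool_pos'],s['tool_rot'])
cv2.imwrite('pics/w2.png',grab_frame('wrist')[:,:,::-1])
E
```

```text
TL [582.7 100.7]
BL [437.1  93.9]
TR [ 598.1 -261.1]
145.83145446882537 362.18867209563405
TR [ 598.13760157 -261.12122507]
shaft [ 521.7 -186. ]
post [ 552. -107.]
fenceR [575.1  27.2]
fenceL [456.   33.9]
jawR [574.5 -91.6]
jawL [465.8 -94.7]
pivot? [ 539.3 -242.9]
shaft [   1.9 -116.6]
post [ 35.1 -38.8]
fenceR [63.1 94.5]
fenceL [-55.7 105.5]
jawR [ 58.1 -24.3]
jawL [-50.6 -23.4]
2.7 [420.6959121  397.78307689 240.16859112] [[ 6.75926683e-01  7.36968725e-01 -4.65424586e-04]
 [ 7.36968872e-01 -6.75926575e-01  3.84548160e-04]
 [-3.11928786e-05 -6.02929795e-04 -9.99999818e-01]]
```

View pics/w2.png

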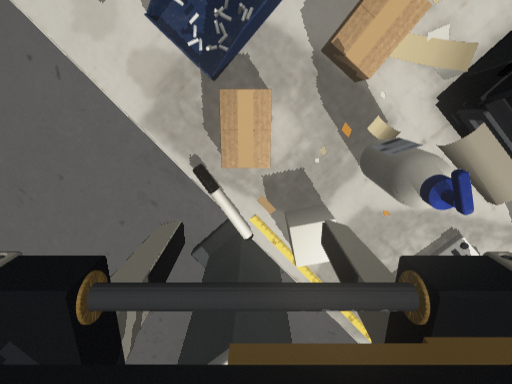

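```bash
python3 - <<'E'
from h import *
y=-90+np.degrees(np.arctan2(.563,.826))
s={'tool_pos':[557.722,-146.315,290.45],'tool_rot':Rt(y)}
q=lambda u,v:(75+u/3-.33,40+v/3-.33)
th=np.radians(2.1);Rc=np.array([[np.cos(th),np.sin(th)],[-np.sin(th),np.cos(th)]])
for n,uv,z in [('botR',(232,130),12),('botL',(137,328),12),('topR',(200,115),56),('topL',(104,338),56),('jR',(428,266),54),('jL',(320,455),54)]:
    print(n,(Rc@(ray('wrist',q(*uv),z,s)[:2]-[515.5,-69.5])).round(1))
s={'tool_pos':[420.696,397.783,240.169],'tool_rot':np.array([[0.675927,.736969,-.000465],[.736969,-.675927,.000385],[0,-.0006,-1]])}
im=cv2.imread('pics/w2.png'); hsv=cv2.cvtColor(im,cv2.COLOR_BGR2HSV)
m=cv2.inRange(hsv,(8,60,90),(25,255,255)); m[:, :200]=0; m[:,300:]=0; m[:80]=0;m[190:]=0
m=cv2.morphologyEx(m,cv2.MORPH_OPEN,np.ones((3,3)))
cs,_=cv2.findContours(m,cv2.RETR_EXTERNAL,cv2.CHAIN_APPROX_NONE); c=max(cs,key=cv2.contourArea)
r=cv2.minAreaRect(c);print(r,cv2.contourArea(c))
b=cv2.boxPoints(r);W=np.array([ray('wrist',p,48,s)[:2] for p in b]);print(b.round(1),W.round(1),W.mean(0))
for i in range(4): d=W[(i+1)%4]-W[i]; print(np.linalg.norm(d).round(1),np.degrees(np.arctan2(d[1],d[0])).round(1))
cv2.imwrite('pics/w2z.png',cv2.resize(im[70:190,190:300],None,fx=5,fy=5,interpolation=cv2.INTER_CUBIC))
E
```

```text
botR [ 57.2 108. ]
botL [-56.9 107.4]
topR [ 60.5 107.7]
topL [-52.4 103.9]
jR [57.4 -8.6]
jL [-50.3  -9.2]
((245.0, 127.99998474121094), (51.99999237060547, 77.99998474121094), -0.0) 3896.5
[[219. 167.]
 [219.  89.]
 [271.  89.]
 [271. 167.]] [[393.6 432.7]
 [459.3 499.3]
 [504.4 458. ]
 [442.5 387.8]] [449.9336542  444.44403328]
93.6 45.4
61.2 -42.5
93.6 -131.4
66.4 137.5
```

View pics/w2z.png

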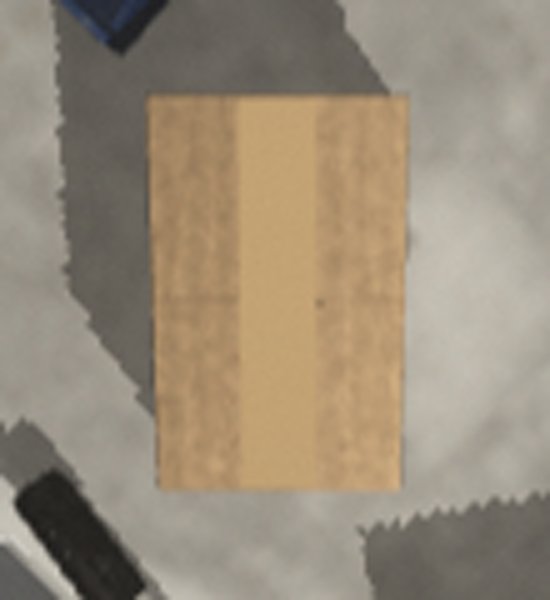

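```bash
python3 - <<'E'
from h import *
s={'tool_pos':[420.696,397.783,240.169],'tool_rot':np.array([[0.675927,.736969,-.000465],[.736969,-.675927,.000385],[0,-.0006,-1]])}
b=[(190+u/5-.4,70+v/5-.4) for u,v in [(148,95),(408,95),(402,490),(160,490)]]
W=np.array([ray('wrist',p,48,s)[:2] for p in b]);print(W.round(1),W.mean(0))
for i in range(4): d=W[(i+1)%4]-W[i]; print(np.linalg.norm(d).round(1),np.degrees(np.arctan2(d[1],d[0])).round(1))
rel([(435,420,185,-42.5),(448,443,125,-42.5),(448,443,70,-42.5),(448,443,30,-42.5)])
E
```

```text
[[459.8 499.5]
 [504.8 458.2]
 [441.  388.1]
 [395.5 429.9]] [450.28113925 443.89459527]
61.1 -42.5
94.8 -132.3
61.8 137.5
94.8 47.3
[2.52, 0.17, 5.42] [-0.004, 0.0, 0.005]
[5.1, -0.39, 11.42] [-0.004, 0.0, 0.005]
[5.1, -0.37, 16.92] [-0.004, 0.0, 0.005]
[5.1, -0.35, 20.92] [-0.004, 0.0, 0.005]
```

Call:
{"fn": "send_rows", "kwargs": {
  "moves": [
    [2.6, 0, 5, 0, 0, 0, 1],
    [5.3, -0.25, 10, 0, 0, 0, 1],
    [5.3, -0.25, 15, 0, 0, 0, 1],
    [5.3, -0.25, 19, 0, 0, 0, 1],
    [5.3, -0.25, 21.1, 0, 0, 0, 1]
  ],
  "grip_force": 15
}}

```text
time: 3.38
tool_pos: [455.9, 435.1, 27.0]
tool_rot: [[0.677, 0.736, -0.002], [0.736, -0.677, -0.003], [-0.003, 0.0, -1.0]]
force: [-0.2, 0.1, 0.5]
opening: 0.998
```

Call:
{"fn": "send_rows", "kwargs": {
  "moves": [
    [0, 0, 0, 0, 0, 0, 1],
    [0, 0, 0, 0, 0, 0, 0],
    [0, 0, 0, 0, 0, 0, 0],
    [0, 0, 0, 0, 0, 0, 0],
    [0, 0, 0, 0, 0, 0, 0]
  ],
  "grip_force": 15
}}

```text
time: 4.0
tool_pos: [456.4, 436.9, 30.5]
tool_rot: [[0.677, 0.736, 0.001], [0.736, -0.677, 0.001], [0.001, -0.0, -1.0]]
force: [-1.3, 1.0, 6.4]
opening: 0.663
```

Call:
{"fn": "send_rows", "kwargs": {
  "moves": [
    [0, 0, -2, 0, 0, 0, 0],
    [0, 0, -6, 0, 0, 0, 0],
    [0, 0, -11, 0, 0, 0, 0],
    [-1, 3, -16, 0, 0, 0, 0],
    [-3, 7, -18, 0, 0, 0, 0]
  ]
}}

```text
time: 4.62
tool_pos: [488.3, 367.7, 213.9]
tool_rot: [[0.676, 0.737, 0.004], [0.737, -0.676, 0.003], [0.005, 0.0, -1.0]]
force: [0.9, -0.2, -1.1]
opening: 0.665
```

```bash
python3 - <<'E'
from h import *
s=status.observe();print(s['time'],s['tool_pos'],s['opening'])
rel([(473,335,210,-35),(482,275,210,-27),(490,215,210,-19),(500,155,210,-10),(510,95,210,-2)])
E
```

```text
4.625 [488.26171605 367.74627079 213.88970613] 0.6653169045312057
[-3.45, 1.09, 0.37] [0.001, -0.005, -0.131]
[-7.26, 5.81, 0.35] [0.001, -0.005, -0.271]
[-11.14, 10.45, 0.34] [0.002, -0.005, -0.41]
[-14.89, 15.24, 0.32] [0.002, -0.005, -0.567]
[-18.64, 20.03, 0.3] [0.002, -0.005, -0.707]
```

Call:
{"fn": "send_rows", "kwargs": {
  "moves": [
    [-3.5, 1.2, 0, 0, 0, -0.13, 0],
    [-7.2, 5.8, 0, 0, 0, -0.28, 0],
    [-11.1, 10.4, 0, 0, 0, -0.42, 0],
    [-14.9, 15.2, 0, 0, 0, -0.57, 0],
    [-18.6, 20, 0, 0, 0, -0.71, 0]
  ]
}}

```text
time: 5.25
tool_pos: [508.6, 92.2, 210.7]
tool_rot: [[0.029, 1.0, 0.001], [1.0, -0.029, -0.001], [-0.001, 0.001, -1.0]]
force: [0.7, 0.5, -1.6]
opening: 0.666
```

```bash
python3 - <<'E'
from h import *
s=status.observe();print(s['time'],s['tool_pos'],s['opening'])
rel([(512,45,200,0),(514,0,180,2.1),(514.2,-19,140,2.1),(514.2,-19,110,2.1)])
E
```

```text
5.25 [508.64881821  92.19828567 210.70400979] 0.6660748813397575
[-4.71, 0.47, 1.07] [0.001, 0.001, -0.029]
[-9.2, 0.8, 3.08] [0.001, 0.001, -0.066]
[-11.09, 0.87, 7.08] [0.001, 0.001, -0.066]
[-11.09, 0.87, 10.08] [0.001, 0.001, -0.066]
```

Call:
{"fn": "send_rows", "kwargs": {
  "moves": [
    [-4.7, 0.5, 1, 0, 0, -0.03, 0],
    [-9, 0.8, 3, 0, 0, -0.066, 0],
    [-11, 0.9, 7, 0, 0, -0.066, 0],
    [-11, 0.9, 10, 0, 0, -0.066, 0],
    [-11, 0.9, 10, 0, 0, -0.066, 0]
  ]
}}

```text
time: 5.88
tool_pos: [512.9, -16.3, 108.9]
tool_rot: [[-0.032, 0.999, -0.003], [0.999, 0.032, -0.001], [-0.001, -0.003, -1.0]]
force: [0.2, 0.6, -0.6]
opening: 0.668
```

```bash
python3 - <<'E'
from h import *
s=status.observe();print(s['time'],s['tool_pos'],s['opening'])
im=grab_frame('wrist')[:,:,::-1];cv2.imwrite('pics/w3.png',im)
s=status.observe();print(s['time'],s['tool_pos'],s['tool_rot'])
im=grab_frame('top')[:,:,::-1];cv2.imwrite('pics/t3.png',cv2.resize(im[140:230,225:370],None,fx=5,fy=5,interpolation=cv2.INTER_CUBIC))
im=grab_frame('scene')[:,:,::-1];cv2.imwrite('pics/s3.png',cv2.resize(im[150:300,220:430],None,fx=3.5,fy=3.5,interpolation=cv2.INTER_CUBIC))
E
```

```text
5.875 [512.93262918 -16.25375847 108.94643814] 0.6678821423185427
5.925 [513.7059069  -15.68257313 110.06882696] [[-3.23228943e-02  9.99476929e-01 -1.04860435e-03]
 [ 9.99477342e-01  3.23223242e-02 -5.56190197e-04]
 [-5.22005940e-04 -1.06603397e-03 -9.99999296e-01]]
```

View pics/w3.png

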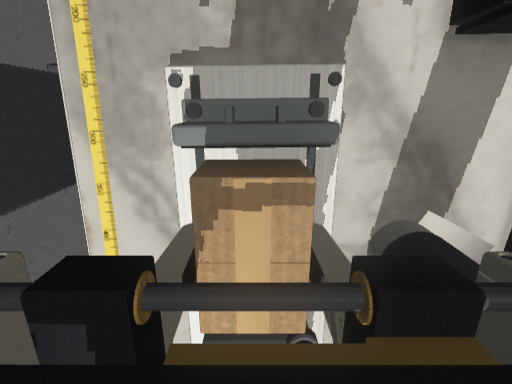

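View pics/t3.png

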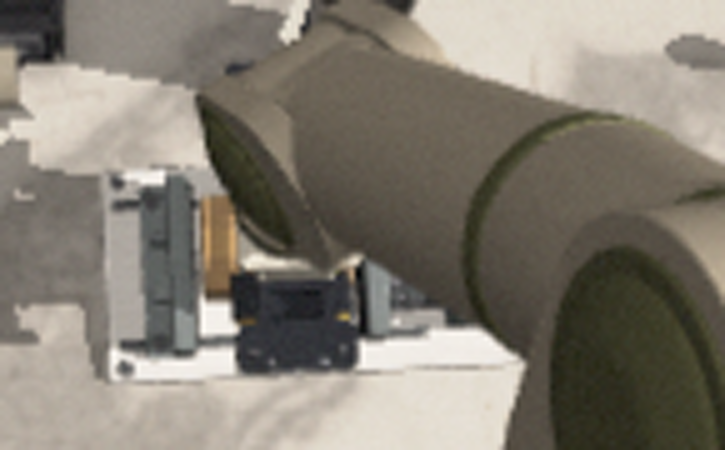

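View pics/s3.png

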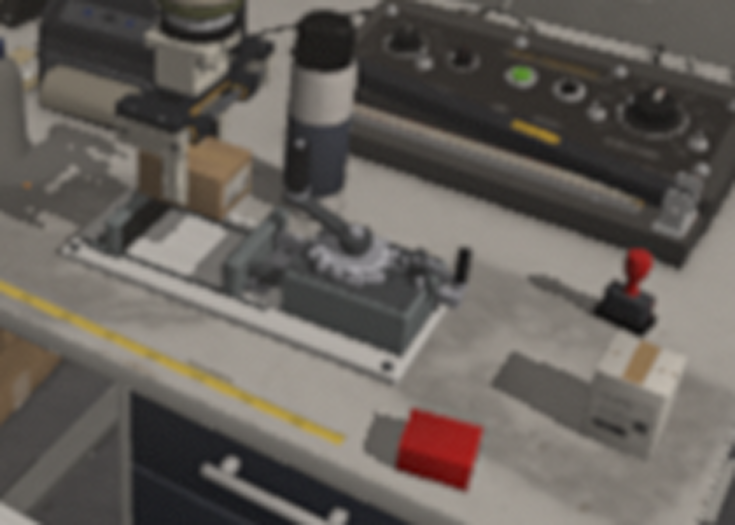

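```bash
python3 - <<'E'
from h import *
R=np.array([[-.0323,.99948,-.002],[.99948,.0323,-.001],[-.001,-.002,-1]])
s={'tool_pos':[512.93,-16.25,108.95],'tool_rot':R}
im=cv2.imread('pics/w3.png')
cv2.imwrite('pics/w3z.png',cv2.resize(im[55:215,155:360],None,fx=3.9,fy=3.7,interpolation=cv2.INTER_CUBIC))
for n,uv,z in [('bedL',(166,67),12),('bedR',(345,65),12),('fenceTopL',(173,146),54),('fenceTopR',(338,146),54),('carL',(191,178),126.5),('carR',(315,178),126.5),('carbL',(200,160),78.5),('carbR',(305,160),78.5)]:
    print(n,ray('wrist',uv,z,s)[:2].round(1))
E
```

```text
bedL [436.9  94.1]
bedR [584.4 100.4]
fenceTopL [451.4  35.3]
fenceTopR [573.6  39.3]
carL [480.5  30.7]
carR [541.3  32.7]
carbL [475.9  30.3]
carbR [545.2  32.6]
```

View pics/w3z.png

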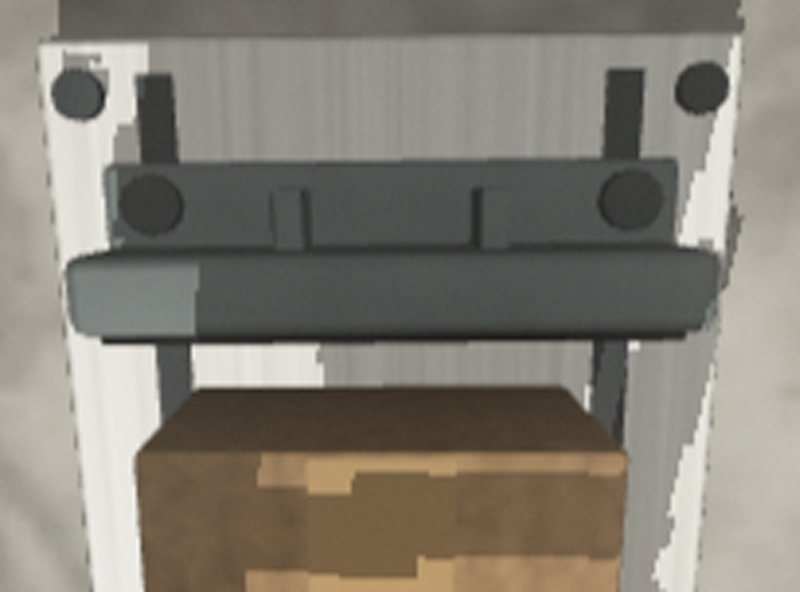

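Call:
{"fn": "send_rows", "kwargs": {
  "moves": [
    [-0.2, 0.1, 2, 0, 0, 0, 0],
    [-0.2, 0.1, 4, 0, 0, 0, 0],
    [-0.2, 0.1, 5, 0, 0, 0, 0],
    [-0.2, 0.1, 5, 0, 0, 0, 0],
    [-0.2, 0.1, 5, 0, 0, 0, 0]
  ]
}}

```text
time: 6.65
tool_pos: [515.4, -17.5, 60.4]
tool_rot: [[-0.032, 0.999, 0.001], [0.999, 0.032, -0.0], [-0.0, 0.001, -1.0]]
force: [-0.5, 0.5, -1.1]
opening: 0.669
```

Call:
{"fn": "send_rows", "kwargs": {
  "moves": [
    [-0.2, 0, 0.8, 0, 0, 0, 0],
    [-0.2, 0, 1.5, 0, 0, 0, 0],
    [-0.2, 0, 1.8, 0, 0, 0, 0],
    [-0.2, 0, 1.8, 0, 0, 0, 0]
  ]
}}

```text
time: 7.15
tool_pos: [514.9, -19.8, 41.5]
tool_rot: [[-0.032, 0.999, -0.0], [0.999, 0.032, -0.001], [-0.001, -0.0, -1.0]]
force: [-1.4, -1.4, 1.1]
opening: 0.668
```

Call:
{"fn": "send_rows", "kwargs": {
  "moves": [
    [0, 0, 0, 0, 0, 0, 1],
    [0, 0, 0, 0, 0, 0, 1],
    [0, 0, 0, 0, 0, 0, 1],
    [0, 0, 0, 0, 0, 0, 1]
  ]
}}

```text
time: 7.65
tool_pos: [515.1, -19.6, 41.6]
tool_rot: [[-0.032, 0.999, 0.0], [0.999, 0.032, 0.0], [0.0, 0.0, -1.0]]
force: [0.2, 0.1, 0.1]
opening: 0.991
```

Call:
{"fn": "send_rows", "kwargs": {
  "moves": [
    [0, 0, -4, 0, 0, 0, 1],
    [0, 0, -9, 0, 0, 0, 1],
    [0, 0, -15, 0, 0, 0, 1],
    [0, 0, -20, 0, 0, 0, 1],
    [0, 0, -20, 0, 0, 0, 1]
  ]
}}

```text
time: 8.28
tool_pos: [516.7, -19.6, 245.1]
tool_rot: [[-0.031, 0.999, 0.007], [1.0, 0.031, -0.001], [-0.001, 0.007, -1.0]]
force: [0.3, 0.1, -0.8]
opening: 1.001
```

```bash
python3 - <<'E'
from h import *
s=status.observe();print(s['time'],s['tool_pos'],s['opening'],s['tool_rot'],s['joint_positions'])
im=grab_frame('wrist')[:,:,::-1];cv2.imwrite('pics/w4.png',im)
im=grab_frame('scene')[:,:,::-1];cv2.imwrite('pics/s4.png',cv2.resize(im[150:300,220:430],None,fx=3.5,fy=3.5,interpolation=cv2.INTER_CUBIC))
E
```

```text
8.275 [516.73418443 -19.58239811 245.12396875] 1.0009807030759825 [[-3.12207974e-02  9.99489871e-01  6.72747486e-03]
 [ 9.99512238e-01  3.12250638e-02 -5.30043810e-04]
 [-7.39839251e-04  6.70764507e-03 -9.99977230e-01]] [ 20.46296109  22.54060419 -32.95891157 117.18613572  17.43102335
  44.57685414 -21.18997634]
```

View pics/w4.png

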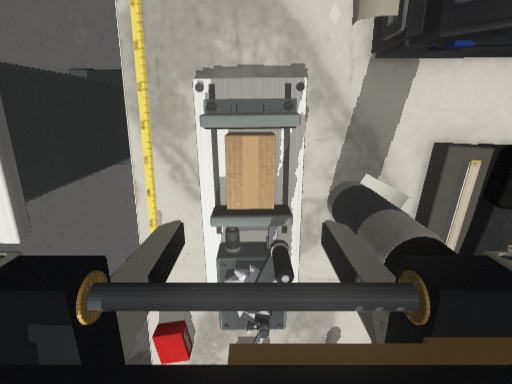

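View pics/s4.png

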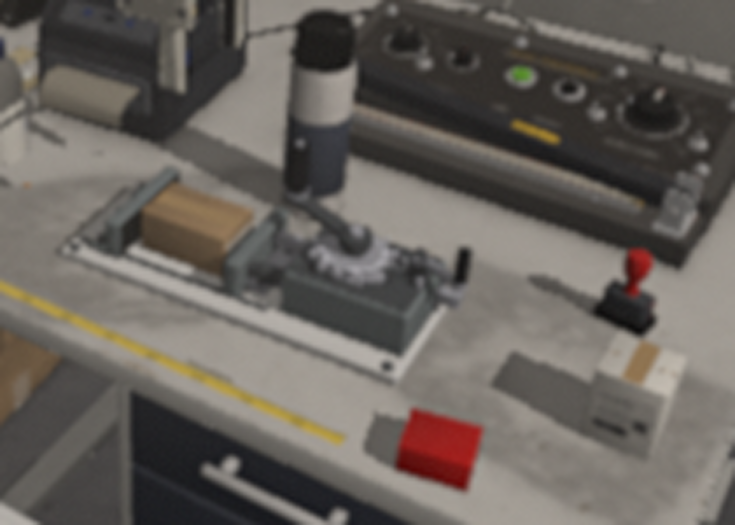

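```bash
cat >> h.py <<'E'
O=np.array([516.4,-71.8]); YAW=2.1
_c,_s=np.cos(np.radians(YAW)),np.sin(np.radians(YAW))
def cl(x,y): return O+np.array([_c*x-_s*y,_s*x+_c*y])
E
python3 - <<'E'
from h import *
s=status.observe();print(s['tool_pos'])
for z in (82,118):
    u=proj('scene',[*cl(-3,-217),z]); print('peg',z,(u-[220,150])*3.5)
for z in (94,148):
    u=proj('scene',[*cl(36,-38),z]); print('post',z,(u-[220,150])*3.5)
print('shaft',(proj('scene',[*cl(0,-115),99])-[220,150])*3.5)
for u in [(195-130/1,0)]: pass
# flask base/ top from scene zoom : top centre (327,25), z223
print('flask',ray('scene',(220+327/3.5,150+22/3.5),223), cl(0,-115),cl(36,-38))
print(ray('top',(299,132),223))
im=cv2.imread('pics/top0.png');print(cv2.imwrite('pics/t0f.png',cv2.resize(im[115:215,270:380],None,fx=6,fy=6,interpolation=cv2.INTER_CUBIC)))
for z in (82,118): print('pegtop',(proj('top',[*cl(-3,-217),z])-[270,115])*6)
rel([(500,-85,235,1.8),(490,-145,230,1.8),(486,-205,220,1.8),(485,-255,200,1.8),(485,-292,180,1.8)])
E
```

```text
[514.87895906 -20.06483556 241.62777976]
peg 82 [458.97567431 281.28763827]
peg 118 [464.46756765 248.70490988]
post 94 [297.32136142 189.26260239]
post 148 [300.98346455 142.05811921]
shaft [355.78837658 228.1947445 ]
flask [656.93786088 -76.26996862 223.        ] [ 520.6140265  -186.72276528] [ 553.76828311 -108.45530545]
[664.90257494 -66.06680788 223.        ]
True
pegtop [553.88352547 429.20433954]
pegtop [573.0932005  416.82358749]
[-6.44, -1.69, 0.67] [0.001, 0.001, -0.0]
[-12.41, -2.88, 1.17] [0.001, 0.001, -0.0]
[-18.39, -3.47, 2.17] [0.001, 0.001, -0.0]
[-23.39, -3.73, 4.18] [0.001, 0.001, -0.0]
[-27.08, -3.84, 6.18] [0.001, 0.001, -0.0]
```

View pics/t0f.png

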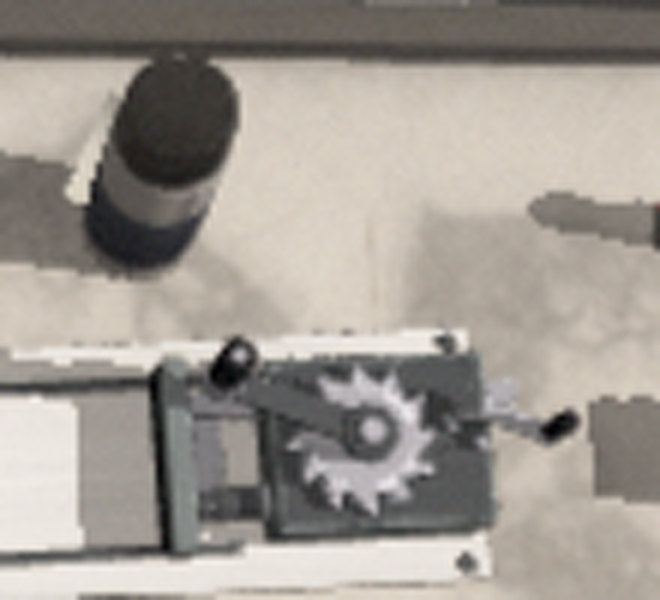

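Call:
{"fn": "send_rows", "kwargs": {
  "moves": [
    [-6.2, -1.7, 0.5, 0, 0, 0, 0],
    [-12.2, -2.8, 1, 0, 0, 0, 0],
    [-18.2, -3.5, 2, 0, 0, 0, 0],
    [-23.4, -3.8, 4, 0, 0, 0, 0],
    [-27.1, -3.8, 6, 0, 0, 0, 0]
  ],
  "grip_force": 20
}}

```text
time: 9.0
tool_pos: [484.2, -294.0, 179.0]
tool_rot: [[-0.03, 1.0, -0.003], [1.0, 0.03, 0.001], [0.001, -0.003, -1.0]]
force: [0.2, 0.2, -0.4]
opening: 0.514
```

```bash
python3 - <<'E'
from h import *
s=status.observe();print(s['time'],s['tool_pos'],s['opening'],s['joint_positions'],cl(-39,-219),cl(-3,-217),cl(34,-217))
p=cl(-39,-219)
rel([(*p,150,2.1),(*p,111,2.1)])
E
```

```text
9.0 [ 484.21673277 -293.98884602  178.97685676] 0.5137608759275587 [ 45.17272811  30.46326603 -28.21950547 114.65740779  21.81650881
  40.20866714   5.03710957] [ 485.45116485 -292.08202288] [ 521.35369961 -288.76419258] [ 558.32885018 -287.40837535]
[0.18, 0.14, 2.9] [-0.003, -0.001, -0.006]
[0.18, 0.15, 6.8] [-0.003, -0.001, -0.006]
```

Call:
{"fn": "send_rows", "kwargs": {
  "moves": [
    [0, 0, 0, 0, 0, 0, 0],
    [0.2, 0.1, 0.5, 0, 0, 0, 0],
    [0.2, 0.1, 1.5, 0, 0, 0, 0],
    [0.2, 0.1, 2.5, 0, 0, 0, 0],
    [0.2, 0.1, 3, 0, 0, 0, 0]
  ]
}}

```text
time: 9.62
tool_pos: [486.6, -289.1, 150.9]
tool_rot: [[-0.033, 0.999, -0.001], [0.999, 0.033, 0.0], [0.0, -0.001, -1.0]]
force: [0.0, -0.1, -0.3]
opening: 0.011
```

Call:
{"fn": "send_rows", "kwargs": {
  "moves": [
    [0, 0, 1, 0, 0, 0, 0],
    [0, 0, 2.5, 0, 0, 0, 0],
    [0, 0, 3.8, 0, 0, 0, 0],
    [0, 0, 3.8, 0, 0, 0, 0]
  ]
}}

```text
time: 10.12
tool_pos: [486.1, -289.3, 112.3]
tool_rot: [[-0.032, 0.999, -0.002], [0.999, 0.032, 0.001], [0.001, -0.002, -1.0]]
force: [0.1, -0.7, -0.6]
opening: 0.004
```

```bash
python3 - <<'E'
from h import *
s=status.observe();print(s['time'],s['tool_pos'],s['opening'],s['force'])
im=grab_frame('scene')[:,:,::-1];cv2.imwrite('pics/s5.png',cv2.resize(im[170:290,280:430],None,fx=5,fy=5,interpolation=cv2.INTER_CUBIC))
E
```

```text
10.125 [ 486.14180657 -289.34882015  112.29009566] 0.003611019815606949 [ 0.07324226 -0.74801099 -0.63839296]
```

View pics/s5.png

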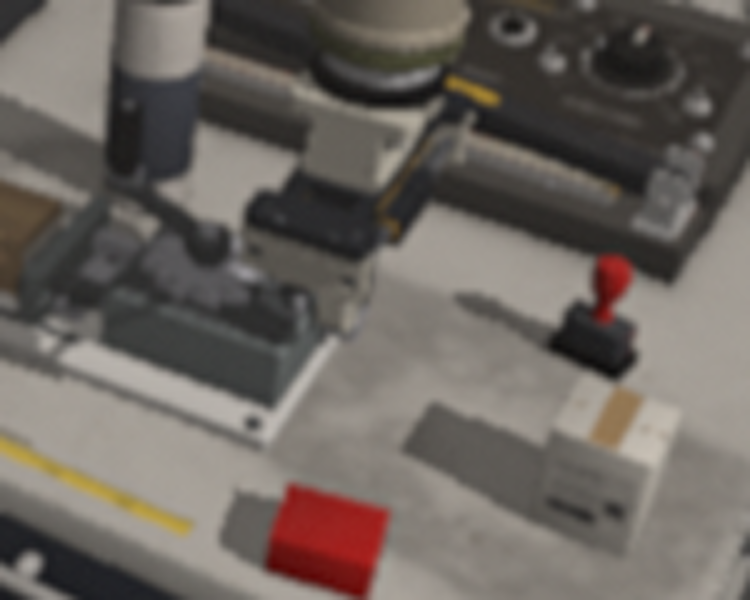

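Call:
{"fn": "send_rows", "kwargs": {
  "moves": [
    [-0.1, 0.6, 0, 0, 0, 0, 0],
    [-0.2, 1.2, 0, 0, 0, 0, 0],
    [-0.2, 2, 0, 0, 0, 0, 0],
    [-0.2, 2.7, 0, 0, 0, 0, 0],
    [-0.2, 3.4, 0, 0, 0, 0, 0]
  ]
}}

```text
time: 10.8
tool_pos: [519.3, -292.0, 113.4]
tool_rot: [[-0.03, 1.0, -0.003], [1.0, 0.03, -0.001], [-0.001, -0.003, -1.0]]
force: [-5.0, -3.7, 0.5]
opening: 0.003
```

Call:
{"fn": "send_rows", "kwargs": {
  "moves": [
    [0, 0.6, 0, 0, 0, 0, 0],
    [0, 1.2, 0, 0, 0, 0, 0],
    [0, 1.6, 0, 0, 0, 0, 0],
    [0, 1.8, 0, 0, 0, 0, 0],
    [0, 1.8, 0, 0, 0, 0, 0]
  ]
}}

```text
time: 11.42
tool_pos: [538.4, -289.8, 113.4]
tool_rot: [[-0.032, 0.999, -0.001], [0.999, 0.032, 0.0], [0.0, -0.001, -1.0]]
force: [-3.9, 0.6, -1.1]
opening: -0.0
```

Call:
{"fn": "send_rows", "kwargs": {
  "moves": [
    [0, 0.2, 0, 0, 0, 0, 0],
    [0, 0.4, 0, 0, 0, 0, 0],
    [0, 0.4, 0, 0, 0, 0, 0]
  ]
}}

```text
time: 11.8
tool_pos: [539.5, -289.8, 113.2]
tool_rot: [[-0.032, 0.999, -0.006], [1.0, 0.032, 0.0], [0.0, -0.006, -1.0]]
force: [-13.2, 0.7, 6.7]
opening: 0.004
```

```bash
python3 - <<'E'
from h import *
s=status.observe();print(s['time'],s['tool_pos'],s['opening'],s['force'])
im=grab_frame('scene')[:,:,::-1];cv2.imwrite('pics/s6.png',cv2.resize(im[170:290,280:430],None,fx=5,fy=5,interpolation=cv2.INTER_CUBIC))
E
```

```text
11.8 [ 539.45745315 -289.76030928  113.20349366] 0.004378604538380067 [-13.22159834   0.67612415   6.6836983 ]
```

View pics/s6.png

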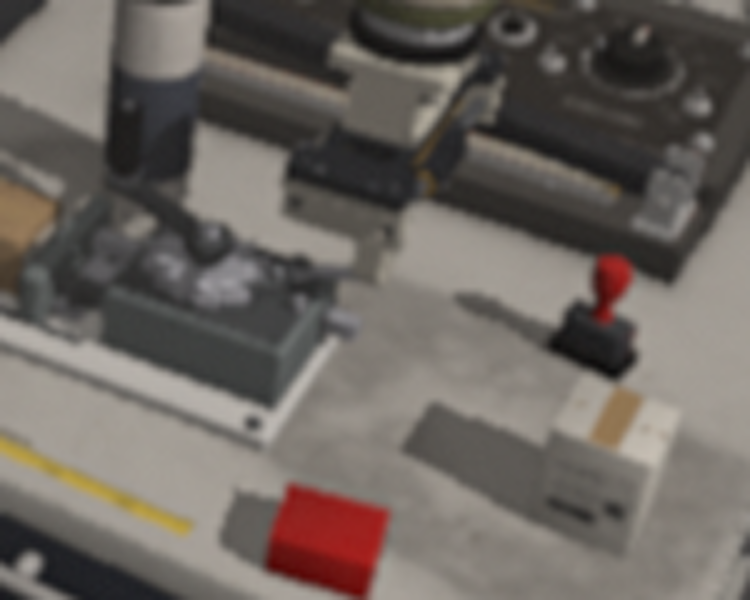

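Call:
{"fn": "send_rows", "kwargs": {
  "moves": [
    [0, -1, 0, 0, 0, 0, 0],
    [0, -2.5, 0, 0, 0, 0, 0],
    [0, -2.5, -3, 0, 0, 0, 0],
    [0, -2.5, -7, 0, 0, 0, 0],
    [0, -2.5, -10, 0, 0, 0, 0]
  ]
}}

```text
time: 12.48
tool_pos: [518.0, -290.7, 215.4]
tool_rot: [[-0.032, 0.999, 0.002], [0.999, 0.032, -0.001], [-0.001, 0.002, -1.0]]
force: [0.3, -0.2, -1.0]
opening: 0.005
```

```bash
python3 - <<'E'
from h import *
s=status.observe();print(s['time'],s['tool_pos'],s['opening'],s['force'])
rel([(500,-240,215,11),(500,-190,215,21),(505,-140,215,31),(515,-110,215,41),(526.6,-97,215,51)])
im=grab_frame('scene')[:,:,::-1];cv2.imwrite('pics/s7.png',cv2.resize(im[170:290,280:430],None,fx=5,fy=5,interpolation=cv2.INTER_CUBIC))
E
```

```text
12.475 [ 518.03464697 -290.70864662  215.37803397] 0.00510685073437889 [ 0.33912604 -0.1641537  -0.97279627]
[5.13, -1.64, 0.03] [0.002, 0.001, -0.16]
[10.12, -1.48, 0.03] [0.002, 0.001, -0.334]
[15.11, -0.82, 0.03] [0.002, 0.001, -0.509]
[18.07, 0.28, 0.03] [0.002, 0.001, -0.683]
[19.33, 1.48, 0.03] [0.002, 0.002, -0.858]
```

View pics/s7.png

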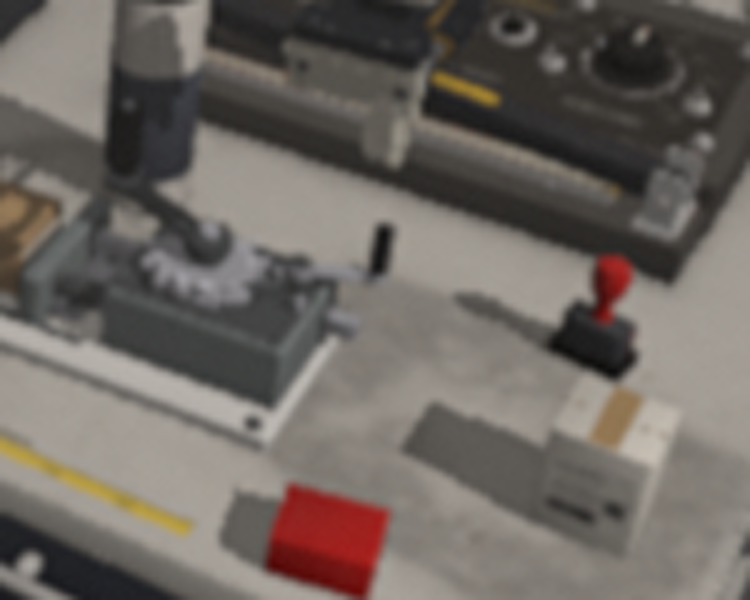

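Call:
{"fn": "send_rows", "kwargs": {
  "moves": [
    [5, -1.6, 0, 0, 0, -0.16, 0],
    [10, -1.5, 0, 0, 0, -0.33, 0],
    [15, -0.8, 0, 0, 0, -0.5, 0],
    [18, 0.3, 0, 0, 0, -0.68, 0],
    [19.3, 1.5, 0, 0, 0, -0.85, 0]
  ]
}}

```text
time: 13.15
tool_pos: [526.9, -95.1, 214.1]
tool_rot: [[-0.777, 0.629, 0.002], [0.629, 0.777, 0.0], [-0.001, 0.001, -1.0]]
force: [0.3, 0.0, -0.1]
opening: 0.005
```

```bash
python3 - <<'E'
from h import *
print('peg',(proj('scene',[*cl(34,-217),118])-[280,170])*5)
s=status.observe();print(s['time'],s['tool_pos'],s['opening'],s['force'],s['joint_positions'])
rel([(526.6,-97,215,59),(526.6,-97,200,67.1),(526.6,-97,165,67.1)])
E
```

```text
peg [384.43888895 225.30053428]
13.15 [526.86131363 -95.06396058 214.11024119] 0.004887686498375979 [ 0.2720293   0.04054335 -0.14880639] [ 35.26443162  28.9414107  -43.9429457  116.26024059  28.08066357
  45.49380505  25.68049754]
[-0.1, -0.17, -0.09] [0.001, 0.001, -0.139]
[-0.1, -0.17, 1.41] [0.001, 0.002, -0.281]
[-0.1, -0.17, 4.91] [0.001, 0.002, -0.281]
```

Call:
{"fn": "send_rows", "kwargs": {
  "moves": [
    [-0.1, -0.2, 0, 0, 0, -0.14, 0],
    [-0.1, -0.2, 1.4, 0, 0, -0.28, 0],
    [-0.1, -0.2, 3, 0, 0, -0.28, 0],
    [-0.1, -0.2, 3.5, 0, 0, -0.28, 0],
    [-0.1, -0.2, 3.5, 0, 0, -0.28, 0]
  ]
}}

```text
time: 13.78
tool_pos: [526.0, -99.3, 178.3]
tool_rot: [[-0.917, 0.399, -0.001], [0.399, 0.917, 0.0], [0.001, -0.0, -1.0]]
force: [-0.1, 0.5, 0.2]
opening: 0.006
```

```bash
python3 - <<'E'
from h import *
s=status.observe();print(s['time'],s['tool_pos'],s['opening'],s['force'],s['joint_positions'])
rel([(526.6,-97,122,67.1)])
im=grab_frame('scene')[:,:,::-1];cv2.imwrite('pics/s8.png',cv2.resize(im[140:290,240:390],None,fx=4,fy=4,interpolation=cv2.INTER_CUBIC))
im=grab_frame('top')[:,:,::-1];cv2.imwrite('pics/t8.png',cv2.resize(im[120:230,235:370],None,fx=5,fy=5,interpolation=cv2.INTER_CUBIC))
E
```

```text
13.775 [525.96287853 -99.28631473 178.31386873] 0.005616400478506325 [-0.05322726  0.49061511  0.20441311] [ 36.22963249  32.69700313 -45.66890858 118.00869308  34.30020649
  43.26087543  35.55753893]
[0.03, 0.24, 5.63] [-0.0, -0.001, -0.01]
```

View pics/s8.png

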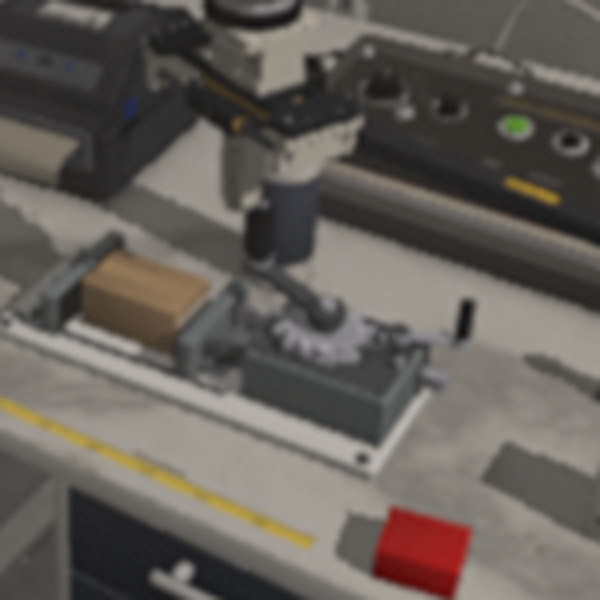

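View pics/t8.png

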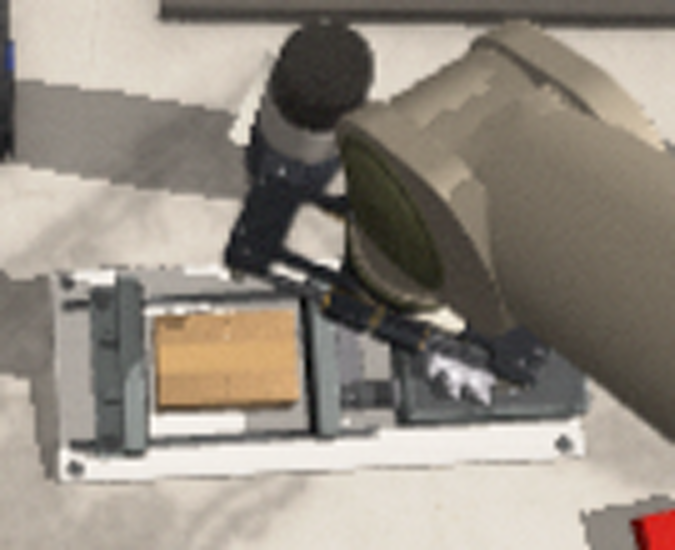

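Call:
{"fn": "send_rows", "kwargs": {
  "moves": [
    [0, 0.2, 2, 0, 0, 0, 0],
    [0, 0.2, 4, 0, 0, 0, 0],
    [0, 0.2, 5.5, 0, 0, 0, 0],
    [0, 0.2, 5.5, 0, 0, 0, 0]
  ]
}}

```text
time: 14.38
tool_pos: [526.3, -97.4, 122.3]
tool_rot: [[-0.918, 0.397, -0.002], [0.397, 0.918, 0.0], [0.002, -0.0, -1.0]]
force: [0.7, 0.3, 0.2]
opening: 0.009
```

```bash
cat >> h.py <<'E'
def hold(c,off):
    a=c+1.134; p=np.array([85*np.cos(a),-115+85*np.sin(a)])+off*np.array([-np.sin(a),np.cos(a)])
    return (*cl(*p),122,np.degrees(a)+YAW)
def crank_est(pos,off=17.5): # crank angle from finger position
    d=np.array(pos[:2])-cl(0,-115); return np.arctan2(d[1],d[0])-np.radians(YAW)-1.134-np.arctan2(off,85), np.linalg.norm(d)
E
python3 - <<'E'
from h import *
s=status.observe();print(s['time'],s['tool_pos'],s['force'])
print(crank_est(s['tool_pos']))
rel([hold(0,20),hold(0,17.5),hold(-.05,17.5),hold(-.1,17.5),hold(-.15,17.5)])
E
```

```text
14.375 [526.2647064  -97.38864859 122.32491255] [0.72562374 0.32761837 0.2246772 ]
(np.float64(0.13393002701511536), np.float64(89.5126504410587))
[-0.96, 0.06, 0.03] [-0.0, -0.002, -0.008]
[-1.21, 0.06, 0.03] [-0.0, -0.002, -0.008]
[-1.64, 0.14, 0.03] [-0.0, -0.002, 0.042]
[-2.07, 0.2, 0.03] [-0.001, -0.002, 0.092]
[-2.5, 0.24, 0.03] [-0.001, -0.002, 0.142]
```

Call:
{"fn": "send_rows", "kwargs": {
  "moves": [
    [-0.5, 0, 0, 0, 0, 0, 0],
    [-1, 0, 0, 0, 0, 0, 0],
    [-1.3, 0, 0, 0, 0, 0, 0],
    [-1.5, 0.1, 0, 0, 0, 0, 0],
    [-1.5, 0.1, 0, 0, 0, 0, 0]
  ]
}}

```text
time: 15.0
tool_pos: [540.1, -102.4, 124.0]
tool_rot: [[-0.918, 0.397, -0.002], [0.397, 0.918, -0.0], [0.002, -0.001, -1.0]]
force: [-6.5, 2.7, 5.5]
opening: 0.006
```

Call:
{"fn": "send_rows", "kwargs": {
  "moves": [
    [-0.25, 0, 0, 0, 0, 0.03, 0],
    [-0.5, 0.05, 0, 0, 0, 0.06, 0],
    [-0.75, 0.05, 0, 0, 0, 0.09, 0],
    [-0.9, 0.05, 0, 0, 0, 0.11, 0],
    [-0.9, 0.05, 0, 0, 0, 0.11, 0]
  ]
}}

```text
time: 15.62
tool_pos: [548.8, -104.7, 124.0]
tool_rot: [[-0.869, 0.495, -0.001], [0.495, 0.869, 0.001], [0.001, 0.0, -1.0]]
force: [-4.3, 5.1, 2.9]
opening: 0.008
```

```bash
python3 - <<'E'
from h import *
s=status.observe();print(s['time'],s['tool_pos'],s['force'],s['tool_rot'])
print(crank_est(s['tool_pos']))
im=grab_frame('scene')[:,:,::-1];cv2.imwrite('pics/s9.png',cv2.resize(im[180:270,280:390],None,fx=7,fy=6.6,interpolation=cv2.INTER_CUBIC))
E
```

```text
15.625 [ 548.77907731 -104.73775154  123.99521744] [-4.25239084  5.07086719  2.91828728] [[-8.68656907e-01  4.95412853e-01 -1.13287352e-03]
 [ 4.95412040e-01  8.68657611e-01  9.30444058e-04]
 [ 1.44503315e-03  2.46997476e-04 -9.99998925e-01]]
(np.float64(-0.13380817982079019), np.float64(86.68801857912811))
```

View pics/s9.png

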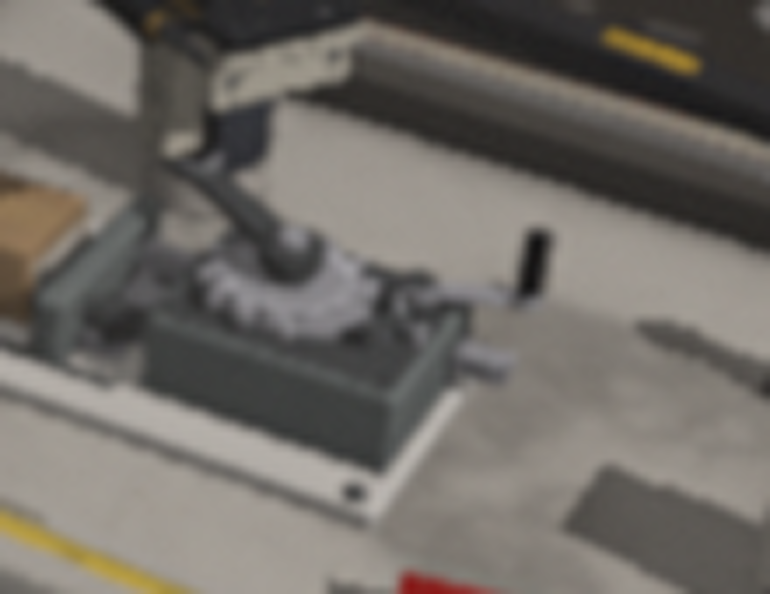

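```bash
python3 - <<'E'
from h import *
s=status.observe();print(s['time'],s['tool_pos'],s['force'])
c0,r=crank_est(s['tool_pos']);print(c0)
rel([hold(c0+k*.05,17.5)[:2]+(124,hold(c0+k*.05,0)[3]) for k in range(1,6)])
E
```

```text
15.675 [ 548.72850911 -104.75544267  123.99047292] [-4.72191193  4.69120985  3.92055275]
-0.133322611044689
[0.43, -0.08, -0.0] [0.0, -0.001, -0.035]
[0.85, -0.19, 0.0] [0.0, -0.001, -0.085]
[1.26, -0.33, 0.0] [0.0, -0.001, -0.135]
[1.66, -0.48, 0.0] [0.0, -0.001, -0.185]
[2.06, -0.65, 0.0] [0.0, -0.001, -0.235]
```

Call:
{"fn": "send_rows", "kwargs": {
  "moves": [
    [0.4, -0.1, 0, 0, 0, -0.04, 0],
    [0.8, -0.2, 0, 0, 0, -0.09, 0],
    [1.2, -0.3, 0, 0, 0, -0.14, 0],
    [1.6, -0.5, 0, 0, 0, -0.18, 0],
    [2.0, -0.6, 0, 0, 0, -0.23, 0]
  ]
}}

```text
time: 16.3
tool_pos: [528.0, -100.6, 124.0]
tool_rot: [[-0.959, 0.283, -0.002], [0.283, 0.959, 0.0], [0.002, -0.0, -1.0]]
force: [-6.4, 1.0, 4.5]
opening: 0.006
```

```bash
python3 - <<'E'
from h import *
s=status.observe();print(s['time'],s['tool_pos'],s['force'])
c0,r=crank_est(s['tool_pos']);print(c0,r)
rel([hold(c0+k*.05,17.5)[:2]+(124,hold(c0+k*.05,0)[3]) for k in range(1,6)])
E
```

```text
16.3 [ 527.99900251 -100.59298648  123.96484512] [-6.35737019  1.009835    4.48468667]
0.11156596858343981 86.44580190362267
[0.43, -0.06, -0.0] [-0.0, -0.002, -0.048]
[0.85, -0.18, -0.0] [-0.0, -0.002, -0.098]
[1.26, -0.32, -0.0] [-0.0, -0.002, -0.148]
[1.66, -0.48, -0.0] [-0.0, -0.002, -0.198]
[2.06, -0.66, -0.0] [-0.0, -0.002, -0.248]
```

Call:
{"fn": "send_rows", "kwargs": {
  "moves": [
    [0.4, -0.1, 0, 0, 0, -0.05, 0],
    [0.8, -0.2, 0, 0, 0, -0.1, 0],
    [1.2, -0.3, 0, 0, 0, -0.15, 0],
    [1.6, -0.5, 0, 0, 0, -0.2, 0],
    [2.0, -0.65, 0, 0, 0, -0.25, 0]
  ]
}}

```text
time: 16.92
tool_pos: [506.8, -101.9, 123.9]
tool_rot: [[-0.999, 0.037, -0.002], [0.037, 0.999, -0.001], [0.002, -0.001, -1.0]]
force: [-6.7, 0.1, 5.7]
opening: 0.003
```

```bash
python3 - <<'E'
from h import *
s=status.observe();print(s['time'],s['tool_pos'],s['force'])
c0,r=crank_est(s['tool_pos']);print(c0,r)
rel([hold(c0+k*.05,17.5)[:2]+(124,hold(c0+k*.05,0)[3]) for k in range(1,6)])
im=grab_frame('scene')[:,:,::-1];cv2.imwrite('pics/s10.png',cv2.resize(im[180:270,270:380],None,fx=7,fy=6.6,interpolation=cv2.INTER_CUBIC))
E
```

```text
16.925 [ 506.78984371 -101.86471752  123.90361613] [-6.70895694  0.1352556   5.74463472]
0.3585900462565512 85.97671952063665
[0.44, -0.02, -0.01] [-0.001, -0.002, -0.046]
[0.86, -0.13, -0.01] [-0.001, -0.002, -0.096]
[1.27, -0.27, -0.01] [-0.001, -0.002, -0.146]
[1.67, -0.43, -0.01] [-0.001, -0.002, -0.196]
[2.07, -0.61, -0.0] [-0.001, -0.002, -0.246]
```

View pics/s10.png

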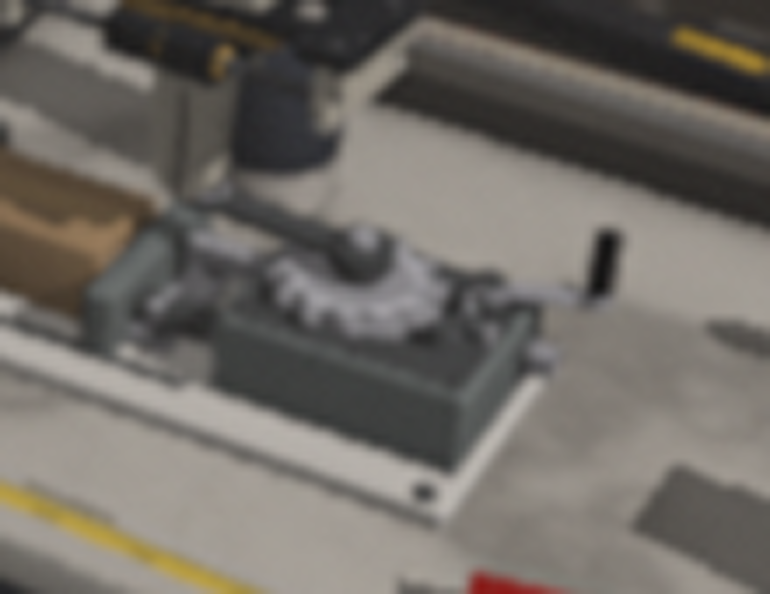

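Call:
{"fn": "send_rows", "kwargs": {
  "moves": [
    [0.4, 0, 0, 0, 0, -0.05, 0],
    [0.8, -0.1, 0, 0, 0, -0.1, 0],
    [1.2, -0.25, 0, 0, 0, -0.15, 0],
    [1.6, -0.4, 0, 0, 0, -0.2, 0],
    [2.0, -0.6, 0, 0, 0, -0.25, 0]
  ]
}}

```text
time: 17.6
tool_pos: [486.5, -108.1, 123.7]
tool_rot: [[-0.978, -0.21, -0.002], [-0.21, 0.978, -0.002], [0.003, -0.002, -1.0]]
force: [-5.7, -1.7, 3.9]
opening: 0.005
```

```bash
python3 - <<'E'
from h import *
s=status.observe();print(s['time'],s['tool_pos'],s['force'],s['joint_positions'])
c0,r=crank_est(s['tool_pos']);print(c0,r)
rel([hold(c0+k*.05,17.5)[:2]+(124,hold(c0+k*.05,0)[3]) for k in range(1,6)])
E
```

```text
17.6 [ 486.49921776 -108.13554688  123.73896362] [-5.74587857 -1.74893306  3.92760539] [ 40.23147649  37.76222259 -50.31810759 124.79485188  47.88207178
  39.63494576  58.24195866]
0.606653347769804 85.67246390532098
[0.45, 0.01, -0.02] [-0.002, -0.003, -0.045]
[0.86, -0.1, -0.02] [-0.002, -0.003, -0.095]
[1.27, -0.24, -0.02] [-0.002, -0.003, -0.145]
[1.68, -0.4, -0.02] [-0.001, -0.003, -0.195]
[2.07, -0.58, -0.02] [-0.001, -0.003, -0.245]
```

Call:
{"fn": "send_rows", "kwargs": {
  "moves": [
    [0.4, 0, 0, 0, 0, -0.05, 0],
    [0.8, -0.1, 0, 0, 0, -0.1, 0],
    [1.1, -0.2, 0, 0, 0, -0.13, 0],
    [1.4, -0.3, 0, 0, 0, -0.16, 0],
    [1.7, -0.4, 0, 0, 0, -0.2, 0]
  ]
}}

```text
time: 18.23
tool_pos: [471.8, -115.6, 123.8]
tool_rot: [[-0.917, -0.4, -0.001], [-0.4, 0.917, -0.002], [0.001, -0.001, -1.0]]
force: [-0.1, 1.6, -0.3]
opening: 0.005
```

```bash
python3 - <<'E'
from h import *
s=status.observe();print(s['time'],s['tool_pos'],s['force'],s['joint_positions'])
c0,r=crank_est(s['tool_pos']);print(c0,r)
rel([hold(c0+k*.05,17.5)[:2]+(124,hold(c0+k*.05,0)[3]) for k in range(1,6)])
im=grab_frame('top')[:,:,::-1];cv2.imwrite('pics/t11.png',cv2.resize(im[140:230,235:370],None,fx=5.5,fy=5.5,interpolation=cv2.INTER_CUBIC))
E
```

```text
18.225 [ 471.758962   -115.59824205  123.79058168] [-0.12000607  1.61457463 -0.29660062] [ 43.24936071  38.18469764 -53.20497844 126.3430588   50.18239888
  40.26648045  67.89286343]
0.7989754608006423 86.28739846065803
[0.43, -0.04, -0.02] [-0.001, -0.001, -0.038]
[0.85, -0.16, -0.02] [-0.001, -0.001, -0.088]
[1.26, -0.29, -0.02] [-0.001, -0.001, -0.138]
[1.67, -0.45, -0.02] [-0.001, -0.001, -0.188]
[2.07, -0.62, -0.02] [-0.001, -0.001, -0.238]
```

View pics/t11.png

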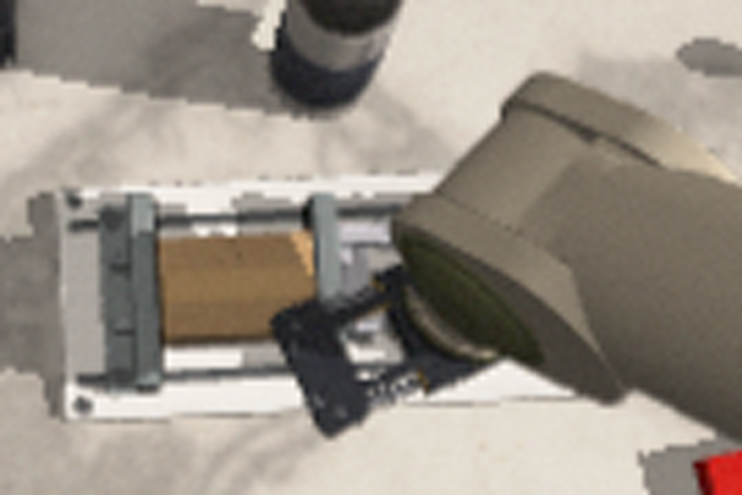

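Call:
{"fn": "send_rows", "kwargs": {
  "moves": [
    [0.3, 0, 0, 0, 0, -0.03, 0],
    [0.6, 0, 0, 0, 0, -0.05, 0],
    [0.9, -0.1, 0, 0, 0, -0.08, 0],
    [1.2, -0.1, 0, 0, 0, -0.1, 0],
    [1.2, -0.1, 0, 0, 0, -0.1, 0]
  ]
}}

```text
time: 18.9
tool_pos: [461.3, -120.2, 123.6]
tool_rot: [[-0.872, -0.489, -0.0], [-0.489, 0.872, -0.0], [0.0, 0.0, -1.0]]
force: [0.4, -1.5, 0.2]
opening: 0.005
```

```bash
python3 - <<'E'
from h import *
s=status.observe();print(s['time'],s['tool_pos'],s['force'])
im=grab_frame('scene')[:,:,::-1];cv2.imwrite('pics/s12.png',cv2.resize(im[170:270,240:380],None,fx=5.5,fy=5.5,interpolation=cv2.INTER_CUBIC))
E
```

```text
18.9 [ 461.29292694 -120.19721317  123.56713797] [ 0.38278439 -1.47662108  0.18926006]
```

View pics/s12.png

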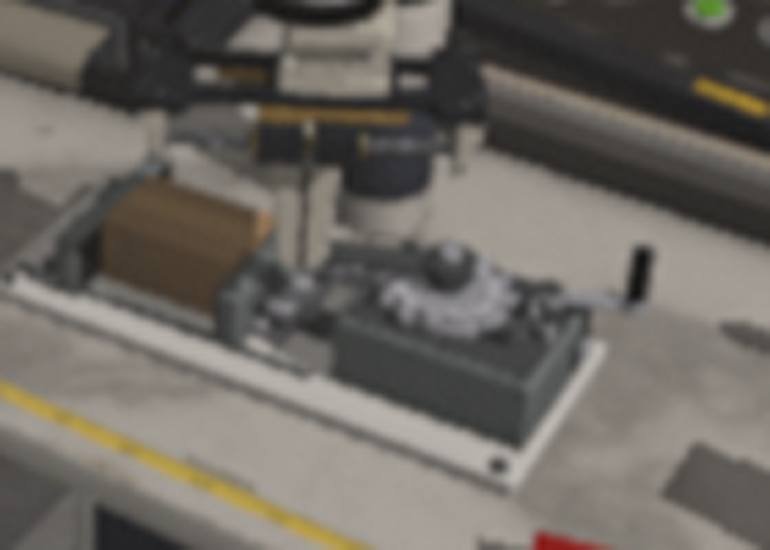

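Call:
{"fn": "send_rows", "kwargs": {
  "moves": [
    [0.4, 0, -1, 0, 0, 0, 0],
    [0.5, 0, -4, 0, 0, 0, 0],
    [0.5, 0, -9, 0, 0, 0, 0],
    [0.5, 0, -14, 0, 0, 0, 0],
    [0.5, 0, -16, 0, 0, 0, 0]
  ]
}}

```text
time: 19.58
tool_pos: [457.7, -122.0, 286.6]
tool_rot: [[-0.872, -0.489, 0.003], [-0.489, 0.872, -0.001], [-0.002, -0.002, -1.0]]
force: [0.2, -0.8, -0.3]
opening: 0.003
```

Call:
{"fn": "send_rows", "kwargs": {
  "moves": [
    [0, 0, 0, 0, 0, 0, 0],
    [0, 0, 0, 0, 0, 0, 0]
  ]
}}

```text
time: 19.82
tool_pos: [456.5, -122.7, 283.0]
tool_rot: [[-0.872, -0.489, -0.001], [-0.489, 0.872, -0.0], [0.001, 0.0, -1.0]]
force: [-0.3, 0.2, 0.5]
opening: 0.004
```

```bash
python3 - <<'E'
from h import *
s=status.observe();print(s['time'],s['tool_pos'],s['force'])
im=grab_frame('scene')[:,:,::-1];cv2.imwrite('pics/s13.png',cv2.resize(im[150:270,230:390],None,fx=4.9,fy=4.9,interpolation=cv2.INTER_CUBIC))
im=grab_frame('top')[:,:,::-1];cv2.imwrite('pics/t13.png',cv2.resize(im[120:250,235:395],None,fx=4.6,fy=4.6,interpolation=cv2.INTER_CUBIC))
E
```

```text
19.825 [ 456.52764079 -122.71706542  283.02215968] [-0.28847473  0.17469897  0.543273  ]
```

View pics/s13.png

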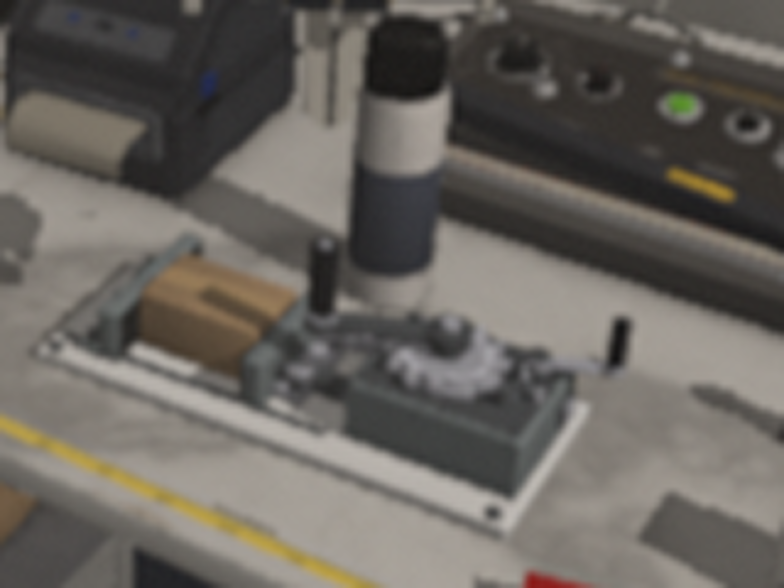

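View pics/t13.png

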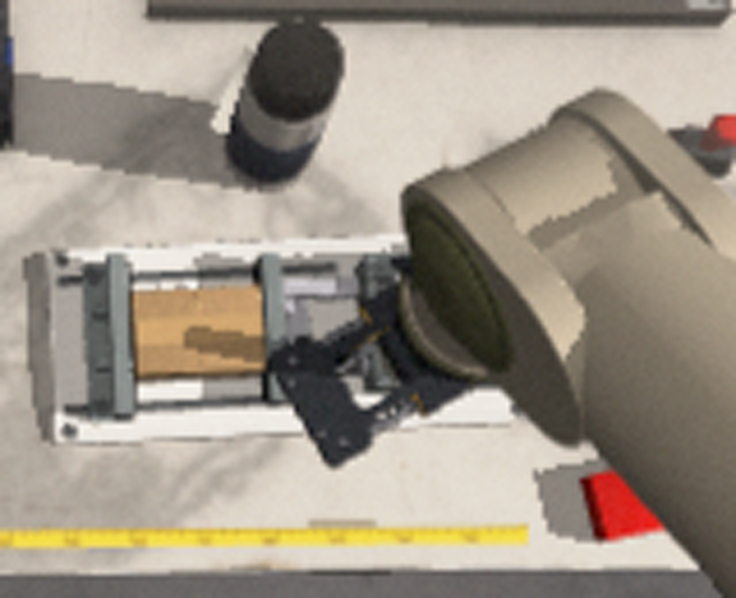

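```bash
python3 - <<'E'
from h import *
for c in (.6,.7,.8,.9): 
    a=c+1.134; print(c,(proj('scene',[*cl(85*np.cos(a),-115+85*np.sin(a)),148])-[230,150])*4.9)
print(bot.finish_job())
E
```

```text
0.6 [329.34933824 229.75686538]
0.7 [325.94875573 236.37022831]
0.8 [323.78830362 243.27018673]
0.9 [322.9111066  250.39588087]
the job is handed in; nothing more can be done
None
```

I set the nearest brown carton lengthwise in the bed, released it, and handed the job in after about 20 s. No verdict was reported.

- **Lever:** I pushed it over until it met its stop at about 13 N. In the camera picture the peg stood where the thrown-over position should be.
- **Crank:** I wound it clockwise by about 0.13 rad, then let it back slowly at about 0.4 rad/s, with a finger holding the post all the way. The post kept pressing on the finger with about 6.5 N past the latched position, so the pawl was out. I did not see the pawl itself clearly in any picture.
- **Closing:** The load came off the finger at about 0.8 rad, which matches the jaw pressing the carton against the fence.
- **Last pictures:** The carton lies square and flat between jaw and fence, near the centre line. The post stands free at about 0.8 rad, and the robot touches nothing. The flask and red box look undisturbed, but I did not re-check the other bystanders at the end. The jaw's pressing force was not measured directly.

One thing did not go to plan. The carton grasp was about 9 mm off along the closing direction, so the carton slid a little on the bench as the fingers closed. It was gripped centrally, and its placing in the bed was not affected.

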